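# Lift a lens out of its tray pocket by the suction lifter

### The arm

A 6-joint arm with a two-finger parallel gripper is mounted at the origin on a cart in front of the work surface, level with it; the furniture and walls round the work are solid. World frame = base frame: x ahead of the robot, y to its left, z up, the work surface at z = 0. Lengths are in m, angles in rad, forces in N, time in s.
With the tool pointing down it reaches from about 0.3 to 0.85 m from the base axis. Payload 5.4 kg.
Tool frame: the origin (TCP) lies at the very end of the fingers, on their centre line; the grasp point (between the pads) lies 19 mm behind it; z points along the fingers, y is the line along which they close (so a half turn about z gives the same grasp; the last joint's range is limited). The gripper opens to 85 mm and grips with 20 to 120 N. Pads are 22 mm wide; open, the fingers measure 114 mm over their backs; the gripper's body (76 mm by 85 mm) begins 54 mm behind the grasp point. The pads swing forward as they close: fully open they stand 13 mm farther back than shut.
Start: joints at [1.135, 0.158, 1.597, -0, 1.386, -0.21], TCP at [0.129, 0.56, 0.192] pointing down, gripper open.
Joint ranges: [-2.91, 2.91], [-0.94, 2.29], [0.18, 2.7], [-1.29, 4.43], [0.17, 2.64], [-3, 3]. Speed limits (rad/s): [2.57, 2.57, 3.14, 3.14, 3.14, 3.14].

### API

Orientations are given as [roll, pitch, yaw] about the fixed x, y, z axes, in that order (R = Rz(yaw) Ry(pitch) Rx(roll)).
In Python, from bench import state, camera, camera_model, hand_in, trace, spot_point gives the robot as it stands.
- The arm moves only by the shell command python3 -m jog 'ROWS' [FORCE]. ROWS is JSON, one flat list of numbers, 7 for each row, row after row: the turn, a rotation vector about the tool's x, y, z in degrees, then the shift along the tool's x, y, z in m, then the closure, from 0 (fully open) to 1 (shut). In form: [ax, ay, az, x, y, z, gripper, ax, ay, az, x, y, z, gripper, ...]. A call has exactly 5 rows; each row shifts and turns the commanded pose from where the row before left it, along the tool's axes as they then stand; what a row does not reach is not made up. A row lasts 1/12 s, in which the tool goes at most 41.7 mm and 7.16 degrees, less where a joint would pass 70% of its speed; a pose out of reach is approached as far as the arm can. A call is refused whole if a number of a shift passes 0.0417 or a number of a turn 7.16, either way. A call with a gripper value outside its range is refused whole. The fingers move at their own pace and stop on an object; FORCE is the grip in N (left out, the last holds). Time passes only in rows, so rows that do not move let the fingers close, or fill a call up. It gives the time, the measured TCP pose, the force, the opening and the grip force at its end, in the units of the state.
- state(): the state, without advancing time (a new reading comes with each control period).
- camera(name): name is "scene" or "top"; returns (picture, depth): 480x640x3 uint8, blue, green, red; 480x640 float32, m along the optical axis (not along the pixel's ray), 0 where there is no reading.
- camera_model(name): a dict with "fx", "fy", "cx", "cy" (pixels), "position" and "attitude" of the camera in the world. Camera axes: x right, y down, z forward; pixel columns grow to the right and rows downward; lengths in m; the calibration is good to about 2 mm. A picture is of the moment at which its call begins. camera_model takes no time and is no camera call.
- hand_in(): hands the job in; it is judged then, once.
Trained networks look in the newest picture that a camera, given by its name, has taken for a name from the list of things; names that differ only in an ending like _2 or _b are one class to them, and where a whole thing is asked for, a point or a joint stands for the part that bears it (a point fixed in the world has none). Each returns a list of dicts, best first, with "p" (0 to 1); they miss things now and then, are a little off and sometimes report something else, mostly with a low value. They report only what shows in the picture. A call takes as long as a camera call. They do not tell look-alikes from the thing itself.
- trace(camera, thing): "region" (480x640 bool, what is visible of it) and "extent" ([centre column, centre row, width, height] in pixels, round what is visible of it).
- spot_point(camera, thing): "location" ([column, row] in pixels: a listed point, or the origin of a listed thing).
The state is a dict: "clock": time; "joint_pos": joint angles; "qd": joint speeds; "joint_efforts": joint torques, N m; "tcp_pos": TCP position; "orientation": TCP orientation; "wrist_force": force on the tool from outside, world axes, zero at the start; "ft_torque": the same for the moment, N m; "grip_width": finger opening in m; "finger_force": force on a finger pad.
Only numpy, scipy, OpenCV 4.12 (cv2) and the standard library are available. Lean on these libraries where they do the work, as an engineer would, in place of code of your own. Each camera call takes 0.05 s, during which the arm holds its last target. There are 200 camera calls.

### The job

One of the lenses in the tray has a black suction lifter on it. Swing that pocket's clip clear of the lens by its red knob, lift the lens straight up out of its pocket by the lifter's ring, keep it level, and set it down gently (do not drop it) flat inside the printed ring on the white inspection plate. Leave the other two lenses and their clips as they are, and knock nothing over.

Things in the scene. Friction and masses are not known exactly. Their poses are not given: they have to be found in the camera images.
- lens: The lens to be moved: round glass disc with a bright metal rim, 56 mm diameter, 8 mm thick, lying flat, 0.08 to 0.14 kg with its lifter. A black rubber suction lifter sticks firmly on the middle of its top and never comes off: a cup 40 mm wide at the lens that narrows up to 24 mm above the origin, then an upright ring. Origin: centre of the lens's underside, z up.
- lifter_ring (a point): Middle of the lifter's upright ring, 35.5 mm above the lens's origin, lens axes. The ring has 24 mm outer diameter and spans 24 to 47 mm above the lens's origin; it is 24 mm wide along y and 6 mm thick along x. In the pocket it is the only thing that fingers can grip.
- tray: Grey plastic lens tray, fixed to the desk, 130 mm (x) by 265 mm (y) by 16 mm high, with three round flat-bottomed pockets, 58.5 mm diameter and 9 mm deep, in a row along its y. Origin: centre of its underside; +x points to the pockets' side, the clips' red knobs are on the -x side. The lens lies 1 mm below the tray's top face, so its rim cannot be gripped.
- spare_a: A lens like the other (56 mm diameter, 8 mm thick), without lifter, in another pocket. Origin: centre of the underside. Stays in its pocket.
- spare_b: A second such lens without lifter in the remaining pocket. Origin: centre of the underside. Stays in its pocket.
- pocket_0 (a point): Centre of the floor of the pocket at the tray's +y end, 7 mm above the tray's underside, tray axes. Any of the three lenses may lie in it; a lens in it has its origin here (within the clearance of 1.25 mm).
- clip_0 (a joint): Swing clip of pocket_0, a flat steel lever on an upright hinge, in rad: 0 = its far end lies 6.5 mm over the lens's rim and keeps the lens in; grows anticlockwise seen from above, up to the stop at 1.5; the lens is free of it from 1.0 on. Light friction (about 0.02 Nm), no spring: stays where it is left.
- clip_0_pivot (a point): Hinge axis of clip_0, at the tray's top face (16 mm above its underside). The knob circles it at 28 mm radius; at joint 0 the knob lies straight toward the tray's -x.
- clip_0_knob (a point): Middle of the red upright knob on clip_0's handle end: a round pin of 12 mm diameter, from 4 to 22 mm above the tray's top face; this point is 13 mm above that face, on the pin's axis.
- pocket_1 (a point): Centre of the floor of the pocket at the middle, 7 mm above the tray's underside, tray axes. Any of the three lenses may lie in it; a lens in it has its origin here (within the clearance of 1.25 mm).
- clip_1 (a joint): Swing clip of pocket_1, a flat steel lever on an upright hinge, in rad: 0 = its far end lies 6.5 mm over the lens's rim and keeps the lens in; grows anticlockwise seen from above, up to the stop at 1.5; the lens is free of it from 1.0 on. Light friction (about 0.02 Nm), no spring: stays where it is left.
- clip_1_pivot (a point): Hinge axis of clip_1, at the tray's top face (16 mm above its underside). The knob circles it at 28 mm radius; at joint 0 the knob lies straight toward the tray's -x.
- clip_1_knob (a point): Middle of the red upright knob on clip_1's handle end: a round pin of 12 mm diameter, from 4 to 22 mm above the tray's top face; this point is 13 mm above that face, on the pin's axis.
- pocket_2 (a point): Centre of the floor of the pocket at the tray's -y end, 7 mm above the tray's underside, tray axes. Any of the three lenses may lie in it; a lens in it has its origin here (within the clearance of 1.25 mm).
- clip_2 (a joint): Swing clip of pocket_2, a flat steel lever on an upright hinge, in rad: 0 = its far end lies 6.5 mm over the lens's rim and keeps the lens in; grows anticlockwise seen from above, up to the stop at 1.5; the lens is free of it from 1.0 on. Light friction (about 0.02 Nm), no spring: stays where it is left.
- clip_2_pivot (a point): Hinge axis of clip_2, at the tray's top face (16 mm above its underside). The knob circles it at 28 mm radius; at joint 0 the knob lies straight toward the tray's -x.
- clip_2_knob (a point): Middle of the red upright knob on clip_2's handle end: a round pin of 12 mm diameter, from 4 to 22 mm above the tray's top face; this point is 13 mm above that face, on the pin's axis.
- plate_ring (a point): Centre of the printed black ring on the white inspection plate (fixed, 120 x 120 mm, 10 mm thick), at its flat top face. The ring's inside radius is 45 mm; it is only printed.
- bottle: Bystander: white dropper bottle with a red tip, 45 mm wide, 159 mm high, standing loose. Origin: centre of the underside.
- blower: Bystander: black rubber blower, 119 mm long, 55 mm high, lying loose. Origin: centre of the underside.
- pen: Bystander: black and red marker pen, 130 mm long, 13 mm thick, lying loose. Origin: centre of the underside.
Mind the look-alikes: they are no part of the job. What is shaped like the spare_b but green or yellow is not meant.

How it is judged:
By the outcome, as a careful person would: the job done as asked, in the order asked, and still so for the second after the job is handed in, with the robot touching nothing.
It also fails if it takes over 58 s, if anything falls off the work surface, if the arm or the gripper's body presses on something with over 40 N, if the wrist force passes 120 N, or if a joint passes its speed limit or range.

## Working session

There is one attempt and no reset: what is moved stays moved. The work goes in short steps, Python scripts to look and compute and a shell command to move; the robot and the scene stay as the last step left them, time stands still between calls to the robot, and variables do not carry over. Pictures are saved under pics/ and viewed, at most 14 in all, crops included, and the job is handed in when it is done.

```bash
mkdir -p pics; ls; cat > h.py <<'E'
import numpy as np, cv2
from scipy.spatial.transform import Rotation as R
from bench import *
def ray(cam,px):
    m=camera_model(cam); return m
def att(m):
    a=np.array(m["attitude"],float)
    return a if a.shape==(3,3) else R.from_euler('xyz',a).as_matrix()
def at_z(cam,px,z):
    m=camera_model(cam); d=att(m)@np.array([(px[0]-m["cx"])/m["fx"],(px[1]-m["cy"])/m["fy"],1]); p=np.array(m["position"]); return p+d*(z-p[2])/d[2]
def deproj(cam,px,depth):
    m=camera_model(cam); return np.array(m["position"])+att(m)@(np.array([(px[0]-m["cx"])/m["fx"],(px[1]-m["cy"])/m["fy"],1])*depth)
E
python3 - <<'E'
from h import *
print(state()); 
for c in("scene","top"):
    print(camera_model(c)); p,d=camera(c); cv2.imwrite(f"pics/{c}0.png",p); np.save(f"{c}d.npy",d)
    for t in("lens","lifter_ring","clip_0_knob","clip_0_pivot","pocket_0","plate_ring","tray","spare_a"):
        print(c,t,[(np.round(o["location"],1).tolist(),round(o["p"],2)) for o in spot_point(c,t)])
E
```

```text
pics
{'clock': 0.0, 'joint_pos': array([ 1.13491467e+00,  1.59065896e-01,  1.59825330e+00,  1.11182363e-05,
        1.38618274e+00, -2.10108559e-01]), 'qd': array([ 0.00170705,  0.00151939, -0.00086745,  0.00183844,  0.00122392,
        0.00076356]), 'joint_efforts': array([ 4.10404718e-04, -3.96017039e+01, -3.31423473e+01, -2.91310371e-04,
        8.58386338e-03,  5.29446950e-06]), 'tcp_pos': array([0.12844893, 0.559775  , 0.19109695]), 'orientation': array([-3.13972763e+00, -4.08897741e-04,  2.91581712e+00]), 'wrist_force': array([ 0.96775696, -0.10280373, -0.31369012]), 'ft_torque': array([ 0.02518399, -0.00683495,  0.04081097]), 'finger_force': 0.0, 'grip_width': 0.08511939837942616}
{'fx': 488.2826559631283, 'fy': 488.2826559631283, 'cx': 323.7585401330332, 'cy': 239.80336590158845, 'position': array([-0.02885324,  0.83839344,  1.0418247 ]), 'attitude': array([-2.3055324 , -0.01804126, -2.51391322])}
scene lens [([290.4, 309.8], 0.67), ([274.8, 241.8], 0.62)]
scene lifter_ring [([295.0, 306.9], 0.69)]
scene clip_0_knob [([310.2, 321.2], 0.41)]
scene clip_0_pivot [([301.9, 322.8]
[... 496 characters left out ...]
4167496, 'cy': 242.26888584335595, 'position': array([ 0.49798543, -0.06450154,  1.64309395]), 'attitude': array([-3.08452783,  0.00309732, -1.543636  ])}
top lens [([228.1, 264.7], 0.62)]
top lifter_ring [([226.6, 264.4], 0.69), ([231.8, 263.5], 0.36)]
top clip_0_knob [([227.3, 290.2], 0.45)]
top clip_0_pivot [([225.9, 277.7], 0.93)]
top pocket_0 [([261.5, 264.0], 0.97), ([287.7, 262.0], 0.84), ([229.7, 265.8], 0.56)]
top plate_ring [([376.4, 294.2], 0.67)]
top tray [([489.6, 308.5], 0.68), ([260.4, 275.4], 0.55), ([258.4, 291.4], 0.42)]
top spare_a [([257.0, 267.2], 0.77), ([177.8, 277.8], 0.71), ([290.5, 256.5], 0.59), ([313.7, 232.3], 0.51), ([290.0, 291.5], 0.4), ([259.4, 272.8], 0.33)]
```

```bash
python3 - <<'E'
import cv2
a=cv2.imread("pics/top0.png")[180:380,140:410]; cv2.imwrite("pics/top0c.png",cv2.resize(a,(800,593),interpolation=cv2.INTER_CUBIC))
E
```

```text
(no output)
```

View pics/scene0.png

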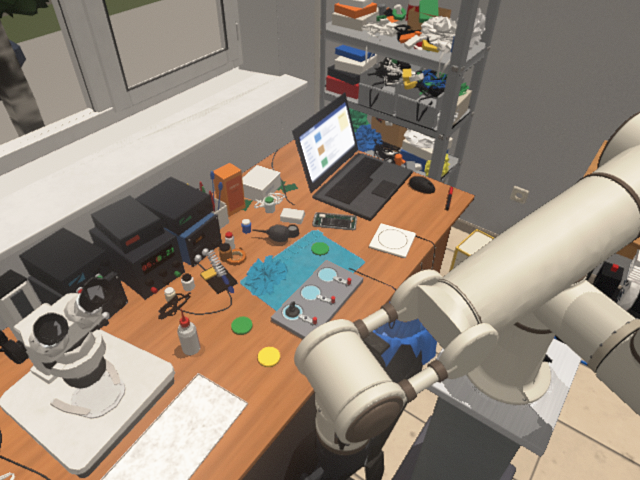

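View pics/top0c.png

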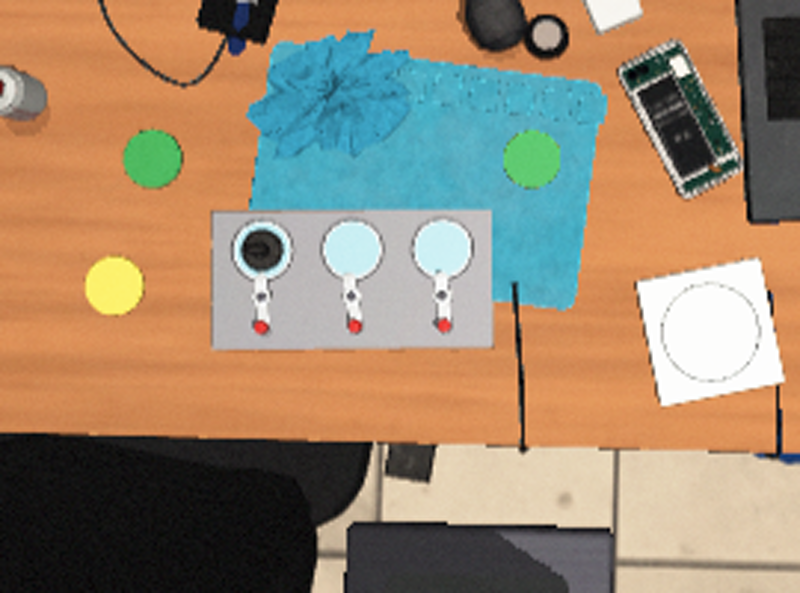

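```bash
python3 - <<'E'
from h import *
p=cv2.imread("pics/top0.png"); d=np.load("topd.npy"); print(d[275,240],d[264,260],d[294,380])
hsv=cv2.cvtColor(p,cv2.COLOR_BGR2HSV).astype(int); H,S,V=hsv[...,0],hsv[...,1],hsv[...,2]
def cc(m,x0,y0,x1,y1,mn):
    k=np.zeros(m.shape,np.uint8); k[y0:y1,x0:x1]=m[y0:y1,x0:x1]
    n,l,s,c=cv2.connectedComponentsWithStats(k); return [(c[i],s[i,4],l==i) for i in range(1,n) if s[i,4]>=mn]
r4=lambda v:np.round(v,4)
for c,a,_ in cc(((H<8)|(H>172))&(S>150),205,275,305,300,5): print("knob",c,a,r4(at_z("top",c,.034)))
t=cc((S<40)&(V>110)&(V<200),200,240,320,305,1000)
for c,a,m in t:
    q=cv2.minAreaRect(np.argwhere(m)[:,::-1].astype(np.float32)); b=cv2.boxPoints(q); P=np.array([at_z("top",x,.016) for x in b]); print("tray",r4(P).tolist(),r4(P.mean(0)),[np.linalg.norm(P[i]-P[i-1]).round(4) for i in range(2)], np.degrees(np.arctan2(*(P[1]-P[0])[1::-1])))
for c,a,m in cc((V<90),212,250,245,278,20):
    u=np.argwhere(m)[:,::-1]; print("cup",c,a,r4(at_z("top",c,.025)))
for c,a,m in cc((H>80)&(H<105)&(S>20)&(V>180),205,245,305,280,50): print("lens",c,a,r4(at_z("top",c,.015)))
# plate
for c,a,m in cc((S<40)&(V>225),350,260,410,325,800):
    q=cv2.minAreaRect(np.argwhere(m)[:,::-1].astype(np.float32)); P=np.array([at_z("top",x,.01) for x in cv2.boxPoints(q)]); print("plate",r4(P.mean(0)),[np.linalg.norm(P[i]-P[i-1]).round(4) for i in range(2)])
for c,t,z in (("top","plate_ring",.01),("scene","plate_ring",.01),("top","lifter_ring",.0425),("scene","lifter_ring",.0425),("top","clip_0_pivot",.016),("scene","clip_0_pivot",.016)):
    camera(c)
    for o in spot_point(c,t): print(c,t,o["p"],r4(at_z(c,o["location"],z)))
cs=cv2.imread("pics/scene0.png")[225:345,265:425]; a=p[245:300,205:278]
cv2.imwrite("pics/c1.png",cv2.resize(a,(796,600),interpolation=cv2.INTER_CUBIC)); cv2.imwrite("pics/c2.png",cv2.resize(cs,(800,600),interpolation=cv2.INTER_CUBIC))
E
```

```text
1.6213598 1.617942 1.6232231
knob [227.5 290. ] 12 [0.4511 0.1877 0.034 ]
knob [259.38461538 289.61538462] 13 [0.4546 0.0997 0.034 ]
knob [289.45454545 289.36363636] 11 [0.4575 0.0168 0.034 ]
tray [[0.5583, 0.2379, 0.016], [0.5653, -0.0226, 0.016], [0.4371, -0.0263, 0.016], [0.43, 0.233, 0.016]] [0.4977 0.1055 0.016 ] [np.float64(0.1284), np.float64(0.2606)] -88.45129462014877
cup [228.         263.91608392] 143 [0.5232 0.1903 0.025 ]
lens [264.87076271 247.45762712] 472 [0.5723 0.0902 0.015 ]
lens [228.04       263.89333333] 75 [0.5234 0.1918 0.015 ]
lens [258.38617886 263.6097561 ] 246 [0.5265 0.1068 0.015 ]
lens [288.70247934 263.32644628] 242 [0.5296 0.022  0.015 ]
plate [ 0.4576 -0.2339  0.01  ] [np.float64(0.1175), np.float64(0.1183)]
top plate_ring 0.83 [ 0.4574 -0.2185  0.01  ]
scene plate_ring 0.6 [ 0.4684 -0.2336  0.01  ]
top lifter_ring 0.58 [0.5283 0.185  0.0425]
top lifter_ring 0.58 [0.5149 0.1022 0.0425]
scene lifter_ring 0.52 [0.515  0.1942 0.0425]
scene lifter_ring 0.38 [0.5112 0.1214 0.0425]
top clip_0_pivot 0.98 [0.478  0.1988 0.016 ]
scene clip_0_pivot 0.76 [0.4778 0.2029 0.016 ]
```

View pics/c1.png

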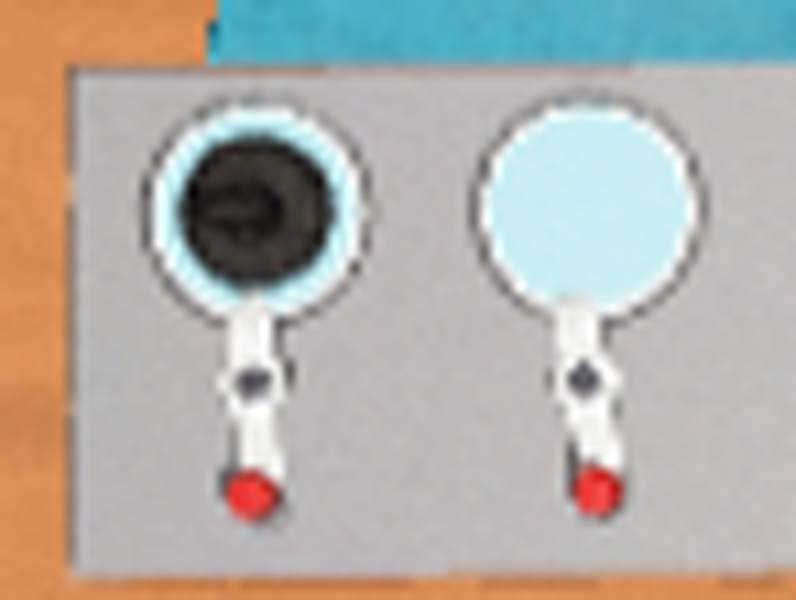

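View pics/c2.png

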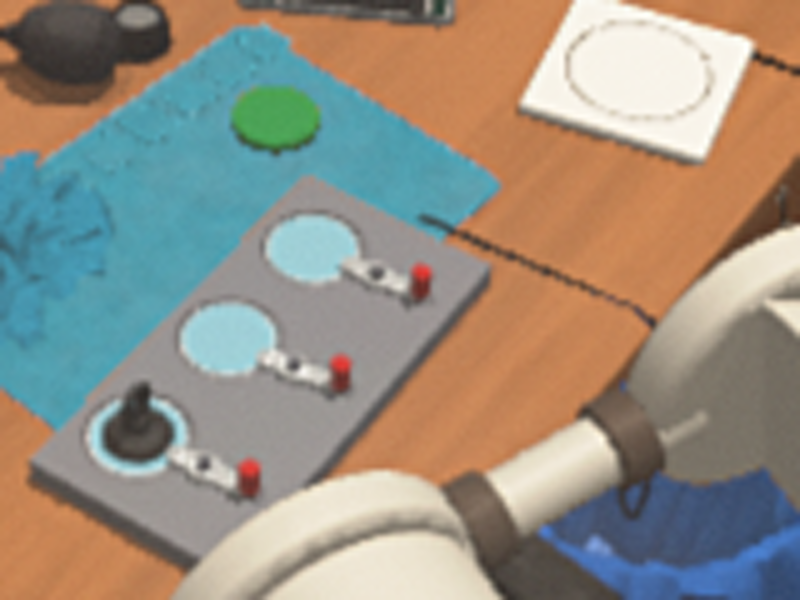

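Candidates in the top picture: lens discs in the tray at (228,264), (258,264) and (289,263), plus green discs at (192,233) and (320,233) and a yellow disc at (179,277). Only (228,264) carries the black lifter, and the close crop confirms it. That is pocket_0, at the tray's +y end. Its knob is at (228,290) and its pivot at (228,280). First I turn the tool and half-close the fingers.

```bash
python3 -m jog '[0,0,7.1,0,0,0,0.7, 0,0,7.1,0,0,0,0.7, 0,0,7.1,0,0,0,0.7, 0,0,7.1,0,0,0,0.7, 0,0,7.1,0,0,0,0.7]' 20
python3 -m jog '[0,0,7.1,0,0,0,0.7, 0,0,7.1,0,0,0,0.7, 0,0,7.1,0,0,0,0.7, 0,0,7.1,0,0,0,0.7, 0,0,7.1,0,0,0,0.7]'
python3 -m jog '[0,0,7.1,0,0,0,0.7, 0,0,7.1,0,0,0,0.7, 0,0,7.1,0,0,0,0.7, 0,0,7.1,0,0,0,0.7, 0,0,7.1,0,0,0,0.7]'
python3 -m jog '[0,0,7.1,0,0,0,0.7, 0,0,7.1,0,0,0,0.7, 0,0,7.1,0,0,0,0.7, 0,0,0,0,0.03,0,0.7, 0,0,0,0,0.04,0,0.7]'
python3 -m jog '[0,0,0,0,0.04,0,0.7, 0,0,0,0,0.04,0,0.7, 0,0,0,0,0.04,0,0.7, 0,0,0,0,0.04,0,0.7, 0,0,0,0,0.04,0,0.7]'
python3 -m jog '[0,0,0,0,0.04,0,0.7, 0,0,0,0,0.04,0,0.7, 0,0,0,0,0.04,0,0.7, 0,0,0,0,0.03,0,0.7, 0,0,0,0,0,0,0.7]'
cat >> h.py <<'E'
def to(target,yaw=None,fdx=0):
    s=state(); r=R.from_euler('xyz',s["orientation"]); p=np.array(s["tcp_pos"])
    print("pos",p.round(4),"rpy deg",np.degrees(s["orientation"]).round(2),"w",round(s["grip_width"],4),"clk",s["clock"],"F",np.round(s["wrist_force"],1),"q6",s["joint_pos"][5].round(2))
    print("tool shift mm",(1e3*r.inv().apply(np.array(target)-p)).round(1))
    if yaw is not None: print("turn deg",np.degrees((r.inv()*R.from_euler('xyz',[np.pi,0,yaw])).as_rotvec()).round(2))
E
python3 -c "
from h import *
to([.451,.1885,.024],.68)"
```

```text
clock: 1.92
tcp_pos: [0.1288, 0.5604, 0.1921]
orientation: [-3.142, 0.0, 2.29]
wrist_force: [-0.9, 0.3, 0.6]
grip_width: 0.0265
finger_force: 0.0
clock: 2.33
tcp_pos: [0.1287, 0.5604, 0.1921]
orientation: [-3.142, 0.0, 1.67]
wrist_force: [1.1, 0.0, 0.3]
grip_width: 0.0257
finger_force: 0.0
clock: 2.75
tcp_pos: [0.1287, 0.5604, 0.1921]
orientation: [-3.142, 0.0, 1.051]
wrist_force: [-0.5, 0.2, -0.0]
grip_width: 0.0258
finger_force: 0.0
clock: 3.17
tcp_pos: [0.1722, 0.5068, 0.192]
orientation: [-3.141, -0.0, 0.689]
wrist_force: [1.2, -0.3, 0.2]
grip_width: 0.0253
finger_force: 0.0
clock: 3.58
tcp_pos: [0.3004, 0.3498, 0.1923]
orientation: [3.141, -0.001, 0.686]
wrist_force: [0.1, -0.1, -0.2]
grip_width: 0.0259
finger_force: 0.0
clock: 4.0
tcp_pos: [0.3977, 0.2314, 0.1925]
orientation: [3.139, -0.001, 0.679]
wrist_force: [-0.4, -0.2, 0.4]
grip_width: 0.0255
finger_force: 0.0
pos [0.3977 0.2314 0.1925] rpy deg [ 1.7986e+02 -4.0000e-02  3.8930e+01] w 0.0255 clk 4.0 F [-0.4 -0.2  0.4] q6 1.16
tool shift mm [ 14.4  66.4 168.6]
turn deg [ 0.14 -0.04 -0.03]
```

```bash
python3 -m jog '[0,0,0,0.014,0.036,0,0.7, 0,0,0,0,0.03,0,0.7, 0,0,0,0,0,0.04,0.7, 0,0,0,0,0,0.04,0.7, 0,0,0,0,0,0.03,0.7]'
python3 -m jog '[0,0,0,0,0,0,0.7, 0,0,0,0,0,0.01,0.7, 0,0,0,0,0,0.005,0.7, 0,0,0,0,0,0.005,0.7, 0,0,0,0,0,0,0.7]'
python3 -c "
from h import *
to([.451,.1885,.024],.68)
p,d=camera('scene'); cv2.imwrite('pics/s1.png',cv2.resize(p[225:375,240:440],(800,600),interpolation=cv2.INTER_CUBIC))"
```

```text
clock: 4.42
tcp_pos: [0.4462, 0.1928, 0.0797]
orientation: [-3.141, 0.001, 0.684]
wrist_force: [-0.2, -0.1, -1.7]
grip_width: 0.0256
finger_force: 0.0
clock: 4.83
tcp_pos: [0.4478, 0.1933, 0.0628]
orientation: [3.141, -0.001, 0.686]
wrist_force: [0.2, -1.9, -0.5]
grip_width: 0.0257
finger_force: 0.0
pos [0.4478 0.1933 0.0628] rpy deg [ 1.7995e+02 -8.0000e-02  3.9280e+01] w 0.0257 clk 4.8333 F [ 0.2 -1.9 -0.5] q6 1.04
tool shift mm [-0.6  5.7 38.8]
turn deg [ 0.05 -0.08  0.32]
```

View pics/s1.png

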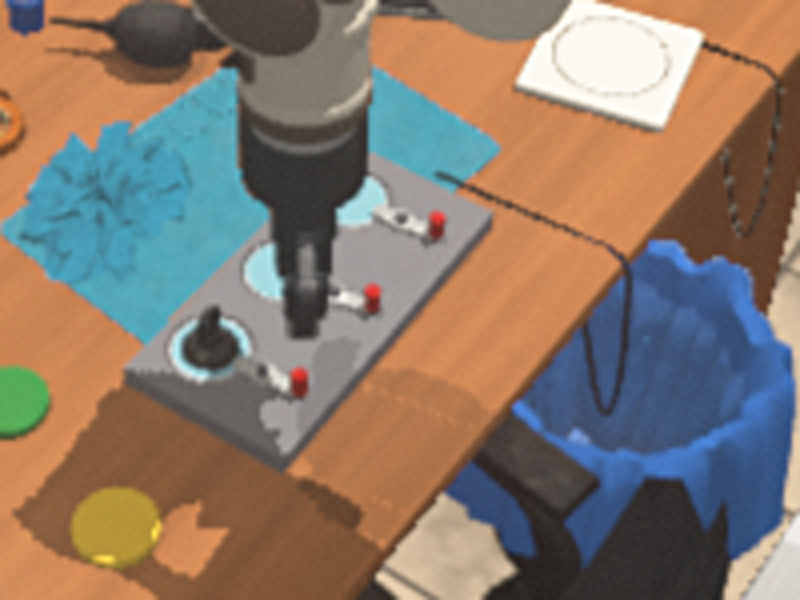

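The fingers hang over the knob row, with tips at crop (305,330), full picture (316,307). The knob is at crop (300,380), full picture (315,320). Now I check the alignment in this camera.

```bash
python3 -c "
from h import *
p,_=camera('scene')
print('tip',at_z('scene',(316.3,307.5),.063)); 
h=cv2.cvtColor(p,cv2.COLOR_BGR2HSV).astype(int); m=((h[...,0]<8)|(h[...,0]>172))&(h[...,1]>150); m[:305]=0;m[335:]=0;m[:,:300]=0;m[:,330:]=0
c=np.argwhere(m)[:,::-1]; print(len(c),c.mean(0),at_z('scene',c.mean(0),.030))
c,=[o['location'] for o in spot_point('scene','clip_0_pivot')][:1]; print('pivot',at_z('scene',c,.018))
print('plate',[(o['p'],at_z('scene',o['location'],.01)) for o in spot_point('scene','plate_ring')])
"
```

```text
tip [0.45491108 0.17450366 0.063     ]
20 [314.5 319.7] [0.45037348 0.18807482 0.03      ]
pivot [0.47745706 0.19636494 0.018     ]
plate [(0.64, array([ 0.45983459, -0.22700138,  0.01      ]))]
```

```bash
python3 -c "
from h import *
m=camera_model('scene');s=state();r=R.from_euler('xyz',s['orientation'])
for y in(-.027,-.013,.013,.027):
    P=s['tcp_pos']+r.apply([0,y,-.003]); c=att(m).T@(P-m['position']); u=np.array([c[0]/c[2]*m['fx']+m['cx'],c[1]/c[2]*m['fy']+m['cy']]); print(y,P.round(3),u.round(1),((u-[240,225])*4).round())
_,d=camera('scene')
for q in((316,306),(316,303),(317,298),(317,292)): print(q,deproj('scene',q,d[q[1],q[0]]).round(3))
"
```

```text
-0.027 [0.431 0.214 0.066] [314.6 320.8] [298. 383.]
-0.013 [0.44  0.203 0.066] [314.3 316.5] [297. 366.]
0.013 [0.456 0.183 0.066] [313.9 308.5] [296. 334.]
0.027 [0.465 0.172 0.066] [313.7 304.3] [295. 317.]
(316, 306) [0.428 0.213 0.125]
(316, 303) [0.418 0.226 0.155]
(317, 298) [0.404 0.242 0.197]
(317, 292) [0.413 0.23  0.201]
```

```bash
python3 -c "
from h import *
p,d=camera('scene')
for v in range(285,330,3): print(v,p[v,315],d[v,315].round(3),deproj('scene',(315,v),d[v,315]).round(3))
t,e=camera('top'); cv2.imwrite('pics/both.png',np.hstack([cv2.resize(p[255:345,280:350],(400,514)),cv2.resize(t[230:310,200:262],(400,514))]))
print(state()['tcp_pos'])
"
```

```text
285 [70 72 72] 1.122 [0.423 0.224 0.213]
288 [121 122 125] 1.118 [0.419 0.23  0.21 ]
291 [114 117 118] 1.115 [0.415 0.235 0.207]
294 [102 105 107] 1.114 [0.412 0.239 0.203]
297 [88 88 90] 1.114 [0.409 0.243 0.198]
300 [55 57 61] 1.135 [0.414 0.235 0.177]
303 [52 53 56] 1.154 [0.419 0.229 0.157]
306 [47 48 50] 1.187 [0.429 0.216 0.126]
309 [89 89 92] 1.213 [0.436 0.206 0.101]
312 [156 158 161] 1.317 [0.473 0.156 0.014]
315 [157 159 161] 1.306 [0.465 0.166 0.016]
318 [ 47  54 212] 1.274 [0.45  0.187 0.036]
321 [ 37  42 111] 1.271 [0.445 0.192 0.033]
324 [72 74 97] 1.279 [0.445 0.192 0.02 ]
327 [135 137 143] 1.279 [0.442 0.197 0.014]
[0.44755276 0.19303207 0.06262543]
```

View pics/both.png

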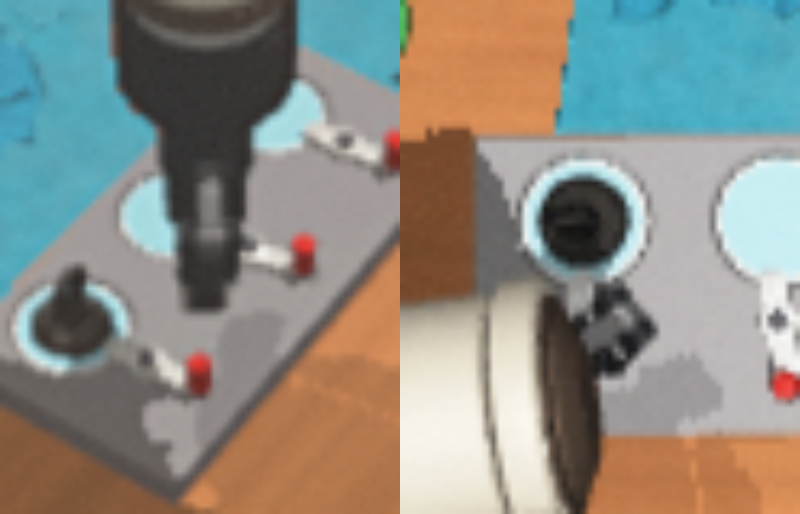

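```bash
python3 -c "
from h import *
s=state();r=R.from_euler('xyz',s['orientation'])
for c in('scene','top'):
  p,d=camera(c); m=camera_model(c); v,u=np.mgrid[0:480,0:640]
  P=np.stack([(u-m['cx'])/m['fx'],(v-m['cy'])/m['fy'],np.ones_like(u)],-1)*d[...,None]@att(m).T+m['position']
  T=r.inv().apply((P-s['tcp_pos']).reshape(-1,3)).reshape(480,640,3)
  k=(P[...,2]>.06)&(P[...,2]<.26)&(np.abs(T[...,0])<.09)&(np.abs(T[...,1])<.12)
  for z in np.arange(-.2,.0,.02):
    q=k&(T[...,2]>=z)&(T[...,2]<z+.02)
    if q.sum(): print(c,z.round(2),q.sum(),'x',T[q][:,0].min().round(3),T[q][:,0].max().round(3),'y',T[q][:,1].min().round(3),T[q][:,1].max().round(3),'px',u[q].min(),u[q].max(),v[q].min(),v[q].max())
"
```

```text
scene -0.2 170 x -0.037 0.036 y -0.039 0.001 px 299 331 259 275
scene -0.18 124 x -0.037 0.034 y -0.041 -0.009 px 300 331 268 282
scene -0.16 114 x -0.019 0.016 y -0.062 -0.014 px 308 323 278 295
scene -0.14 116 x -0.019 0.016 y -0.067 -0.018 px 308 323 281 300
scene -0.12 71 x -0.017 0.014 y -0.059 -0.012 px 309 322 288 302
scene -0.1 24 x -0.013 0.012 y -0.05 -0.019 px 310 321 297 304
scene -0.08 11 x -0.008 0.005 y -0.028 -0.023 px 313 318 304 306
scene -0.06 29 x -0.011 0.009 y -0.028 -0.016 px 311 319 305 309
scene -0.04 4 x -0.011 0.007 y -0.018 -0.016 px 312 319 308 309
top -0.16 43 x -0.013 0.009 y 0.04 0.066 px 228 239 276 287
top -0.14 49 x -0.015 0.011 y 0.045 0.066 px 228 238 274 285
top -0.12 11 x -0.014 0.008 y 0.037 0.055 px 228 237 280 288
top -0.1 10 x -0.014 0.011 y 0.03 0.046 px 227 235 280 288
```

```bash
cat > cloud.py <<'E'
from h import *
s=state();r=R.from_euler('xyz',s['orientation'])
p,d=camera('scene'); m=camera_model('scene'); v,u=np.mgrid[0:480,0:640]
P=np.stack([(u-m['cx'])/m['fx'],(v-m['cy'])/m['fy'],np.ones_like(u)],-1)*d[...,None]@att(m).T+m['position']
T=r.inv().apply((P-s['tcp_pos']).reshape(-1,3)).reshape(480,640,3)
for z in np.arange(-.09,.045,.015):
    q=(P[...,2]>.042)&(np.abs(T[...,0])<.03)&(np.abs(T[...,1])<.07)&(T[...,2]>=z)&(T[...,2]<z+.015)
    if q.sum(): print(z.round(3),q.sum(),'x',T[q][:,0].min().round(3),T[q][:,0].max().round(3),'y',T[q][:,1].min().round(3),T[q][:,1].max().round(3),'px',u[q].min(),u[q].max(),v[q].min(),v[q].max())
E
python3 -m jog '[0,0,0,0,0.006,0,0.7, 0,0,0,0,0,0.006,0.7, 0,0,0,0,0,0.006,0.7, 0,0,0,0,0,0.006,0.7, 0,0,0,0,0,0.003,0.7]'
python3 cloud.py; python3 -c "
from h import *
to([.451,.1885,.024],.68)
p,d=camera('scene'); cv2.imwrite('pics/s2.png',cv2.resize(p[265:345,270:370],(800,600),interpolation=cv2.INTER_CUBIC))"
```

```text
clock: 5.7
tcp_pos: [0.4499, 0.1881, 0.0396]
orientation: [-3.14, 0.002, 0.685]
wrist_force: [-0.3, -0.2, -1.1]
grip_width: 0.0253
finger_force: 0.0
-0.09 3 x -0.011 0.009 y -0.044 0.018 px 311 320 291 308
-0.075 13 x -0.01 0.006 y -0.029 -0.019 px 313 319 308 311
-0.06 26 x -0.01 0.008 y -0.03 -0.017 px 312 319 309 313
-0.045 2 x -0.01 0.008 y -0.02 -0.02 px 312 319 313 313
pos [0.4496 0.1881 0.0393] rpy deg [-1.7991e+02  1.5000e-01  3.9260e+01] w 0.0259 clk 5.75 F [-0.6 -0.1 -0.3] q6 1.03
tool shift mm [ 1.4  0.6 15.3]
turn deg [-0.09  0.15  0.3 ]
```

View pics/s2.png

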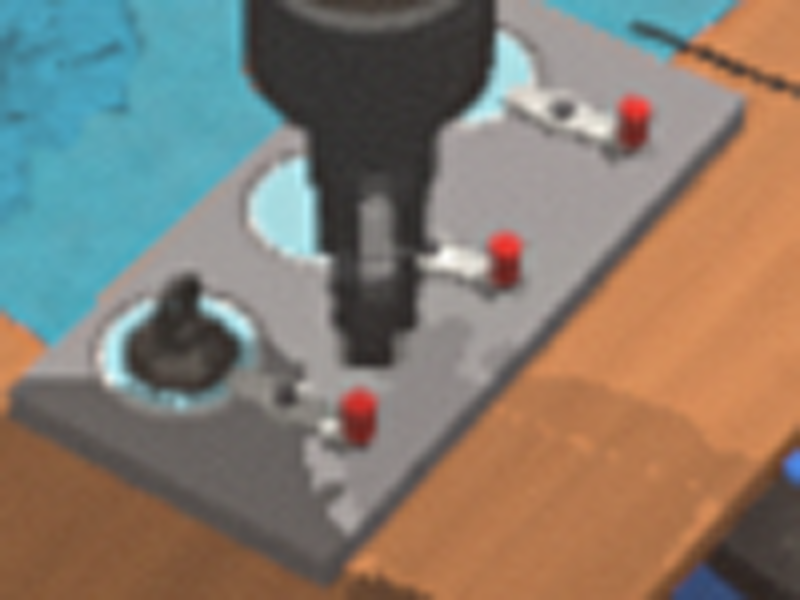

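The finger ends really stand about 45 mm higher than the reported TCP: the tip is at crop (368,365), full picture (316,314), with the knob free below it at (315,320). I'll trust the picture, go down in steps, and check again.

```bash
python3 -m jog '[0,0,0,0.001,0,0.01,0.7, 0,0,0,0,0,0.01,0.7, 0,0,0,0,0,0.008,0.7, 0,0,0,0,0,0.006,0.7, 0,0,0,0,0,0,0.7]'
sed -i 's/P\[...,2\]>.042/P[...,2]>.04/' cloud.py; python3 cloud.py; python3 -c "
from h import *
to([.451,.1885,.024],.68)"
```

```text
clock: 6.22
tcp_pos: [0.4501, 0.1887, 0.0051]
orientation: [-3.14, 0.003, 0.685]
wrist_force: [0.1, -0.2, 0.4]
grip_width: 0.0257
finger_force: 0.0
-0.09 5 x -0.014 0.012 y -0.043 -0.021 px 310 321 311 317
-0.075 13 x -0.008 0.005 y -0.029 -0.025 px 313 318 318 320
-0.06 26 x -0.011 0.01 y -0.03 -0.018 px 311 319 318 322
-0.045 3 x -0.011 0.01 y -0.019 -0.017 px 311 319 321 322
pos [0.4507 0.1888 0.006 ] rpy deg [-1.7993e+02  1.2000e-01  3.9260e+01] w 0.0257 clk 6.2667 F [ 0.5  0.2 -0.1] q6 1.03
tool shift mm [ -0.    0.4 -18. ]
turn deg [-0.07  0.12  0.3 ]
```

```bash
python3 -m jog '[0,0,0,0,0,0.006,0.7, 0,0,0,0,0,0.005,0.7, 0,0,0,0,0,0.005,0.7, 0,0,0,0,0,0,0.7, 0,0,0,0,0,0,0.7]'
python3 -m jog '[0,0,0,0,0,0.003,0.7, 0,0,0,0,0,0.003,0.7, 0,0,0,0,0,0.003,0.7, 0,0,0,0,0,0,0.7, 0,0,0,0,0,0,0.7]'
sed -i 's/P\[...,2\]>.04)/P[...,2]>.02)/' cloud.py; python3 cloud.py
```

```text
clock: 6.68
tcp_pos: [0.4514, 0.1889, -0.0093]
orientation: [-3.141, 0.001, 0.685]
wrist_force: [0.3, 0.6, -0.3]
grip_width: 0.0257
finger_force: 0.0
clock: 7.1
tcp_pos: [0.4515, 0.1889, -0.0181]
orientation: [-3.141, 0.0, 0.685]
wrist_force: [0.1, 0.1, -0.6]
grip_width: 0.0257
finger_force: 0.0
-0.09 6 x -0.008 0.011 y -0.044 -0.02 px 310 318 317 323
-0.075 6 x -0.006 0.004 y -0.029 -0.026 px 313 317 324 325
-0.06 24 x -0.012 0.01 y -0.028 0.018 px 310 319 315 327
-0.045 45 x -0.028 0.03 y -0.037 0.066 px 303 324 303 333
```

```bash
python3 -m jog '[0,0,0,0,0,0.002,0.8, 0,0,0,0,0,0,0.8, 0,0,0,0,0,0,0.8, 0,0,0,-0.0035,0.006,0,0.8, 0,0,0,0,0,0,0.8]' 20
python3 -m jog '[0,0,0,-0.002,0.0067,0,0.8, 0,0,0,0,0.007,0,0.8, 0,0,0,0,0,0,0.8, 0,0,0,0,0,0,0.8, 0,0,0,0,0,0,0.8]'
python3 -c "
from h import *
to([.47,.16,-.02])
p,d=camera('scene'); cv2.imwrite('pics/s3.png',cv2.resize(p[265:345,270:370],(800,600),interpolation=cv2.INTER_CUBIC))"
```

```text
clock: 7.57
tcp_pos: [0.4527, 0.1814, -0.0201]
orientation: [-3.141, 0.0, 0.685]
wrist_force: [-0.9, 0.7, 0.2]
grip_width: 0.0168
finger_force: 0.0
clock: 7.98
tcp_pos: [0.4605, 0.17, -0.0198]
orientation: [3.141, -0.001, 0.685]
wrist_force: [-0.8, -0.1, -0.1]
grip_width: 0.0168
finger_force: 0.0
pos [ 0.4605  0.17   -0.0198] rpy deg [ 1.7996e+02 -4.0000e-02  3.9240e+01] w 0.0168 clk 7.9833 F [-0.8 -0.1 -0.1] q6 0.99
tool shift mm [ 1.  13.7  0.2]
```

View pics/s3.png

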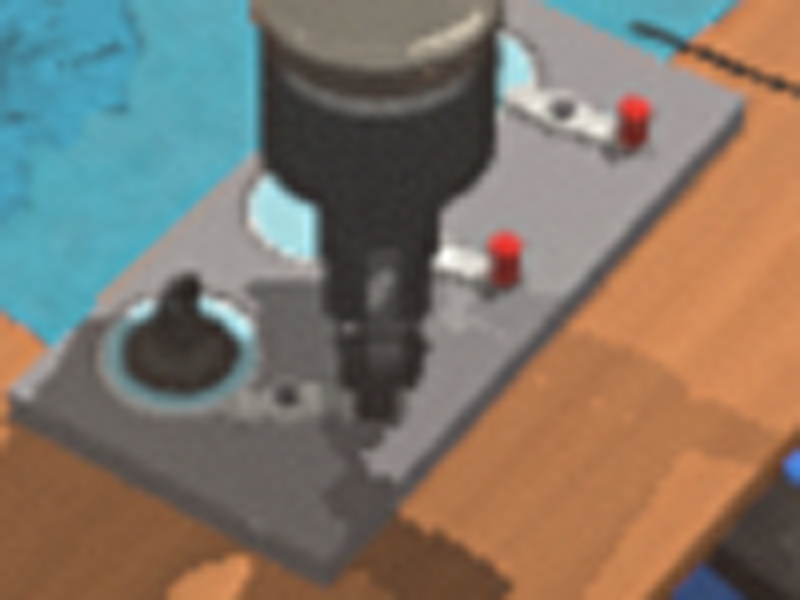

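The clip is following: its lever now runs level through the pivot at crop (287,397), and the knob is held between the fingers. I continue the arc.

```bash
python3 -m jog '[0,0,0,0.0015,0.0069,0,0.8, 0,0,0,0.0032,0.0062,0,0.8, 0,0,0,0.003,0.0035,0,0.8, 0,0,0,0,0,0,0.8, 0,0,0,0,0,0,0.8]'
python3 -m jog '[0,0,0,0,0,0,0.7, 0,0,0,0,-0.002,0,0.7, 0,0,0,0,0,-0.02,0.7, 0,0,0,0,0,-0.04,0.7, 0,0,0,0,0,-0.04,0.7]'
python3 -m jog '[0,0,-7,0,0,-0.03,0.6, 0,0,-7,0,0,0,0.5, 0,0,-7,0,0,0,0.5, 0,0,-7,0,0,0,0.5, 0,0,-7,0,0,0,0.5]'
python3 -m jog '[0,0,-7,0,0,0,0.5, 0,0,-7,0,0,0,0.5, 0,0,-3.5,0,0,0,0.5, 0,0,0,0,0,0,0.5, 0,0,0,0,0,0,0.5]'
python3 -c "
from h import *
to([.524,.1915,.075],1.60)
p,d=camera('scene'); t,e=camera('top'); cv2.imwrite('pics/b2.png',np.hstack([cv2.resize(p[275:345,270:340],(400,400)),cv2.resize(t[235:305,200:270],(400,400))]))
h=cv2.cvtColor(p,cv2.COLOR_BGR2HSV).astype(int); m=((h[...,0]<8)|(h[...,0]>172))&(h[...,1]>150); m[:275]=0;m[345:]=0;m[:,:280]=0;m[:,350:]=0
n,l,s,c=cv2.connectedComponentsWithStats(m.astype(np.uint8))
for i in range(1,n):
  if s[i,4]>6: print(c[i],s[i,4],at_z('scene',c[i],.03).round(4))
"
```

```text
clock: 8.45
tcp_pos: [0.4789, 0.162, -0.019]
orientation: [3.139, -0.003, 0.685]
wrist_force: [1.0, -0.3, 3.4]
grip_width: 0.0169
finger_force: 1.5
clock: 8.87
tcp_pos: [0.4726, 0.1638, 0.0793]
orientation: [-3.138, 0.004, 0.685]
wrist_force: [0.5, -0.2, -0.0]
grip_width: 0.0258
finger_force: 0.0
clock: 9.28
tcp_pos: [0.4747, 0.1641, 0.1099]
orientation: [-3.141, -0.0, 1.302]
wrist_force: [0.7, -0.4, -0.2]
grip_width: 0.0431
finger_force: 0.0
clock: 9.7
tcp_pos: [0.4747, 0.164, 0.1097]
orientation: [-3.141, -0.0, 1.6]
wrist_force: [0.3, -0.6, 0.8]
grip_width: 0.0426
finger_force: 0.0
pos [0.4747 0.164  0.1097] rpy deg [-179.96   -0.     91.66] w 0.0426 clk 9.7 F [ 0.3 -0.6  0.8] q6 0.06
tool shift mm [26.1 50.1 34.7]
turn deg [-0.04 -0.   -0.01]
[348.5 280.5] 12 [0.4572 0.018  0.03  ]
[332.86666667 298.8       ] 15 [0.4534 0.1004 0.03  ]
[312.15384615 308.76923077] 13 [0.4775 0.1623 0.03  ]
```

View pics/b2.png

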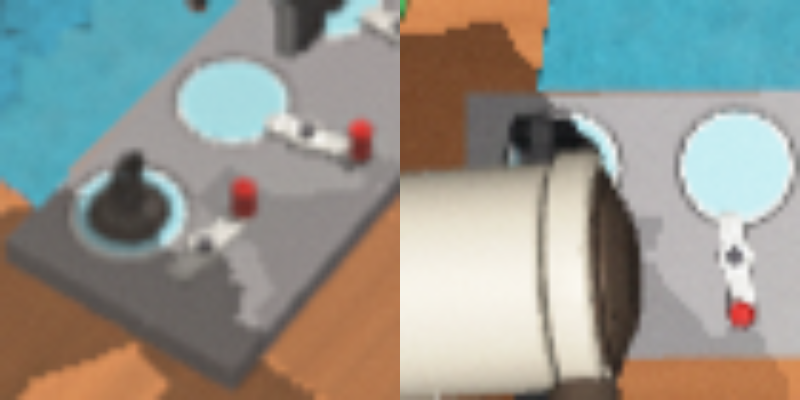

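The clip is open: the knob sits at (312,309), which gives about 1.45 rad, and the lever's end is off the lens. Now I measure the ring's position.

```bash
python3 -c "
from h import *
p,d=camera('scene'); g=p.max(2).astype(int)
m=camera_model('scene'); v,u=np.mgrid[0:480,0:640]
P=np.stack([(u-m['cx'])/m['fx'],(v-m['cy'])/m['fy'],np.ones_like(u)],-1)*d[...,None]@att(m).T+m['position']
k=(P[...,2]>.026)&(P[...,2]<.062)&(abs(P[...,0]-.524)<.03)&(abs(P[...,1]-.1915)<.03)
for a in np.arange(.026,.06,.006):
  q=k&(P[...,2]>=a)&(P[...,2]<a+.006); 
  if q.sum(): print(a.round(3),q.sum(),P[q].min(0).round(4),P[q].max(0).round(4),u[q].min(),u[q].max(),v[q].min(),v[q].max())
print(at_z('scene',(292.4,303.9),.045))
for i in range(297,318): print(i,g[i,284:302])
"
```

```text
0.026 12 [0.5114 0.1906 0.0262] [0.5305 0.2045 0.031 ] 287 295 309 313
0.032 11 [0.515  0.1851 0.0326] [0.526  0.2001 0.0377] 291 294 305 309
0.038 9 [0.5177 0.1856 0.0382] [0.5252 0.203  0.043 ] 289 294 304 308
0.044 7 [0.52   0.1837 0.0444] [0.5254 0.2037 0.0483] 289 294 302 307
0.05 10 [0.519  0.1882 0.0502] [0.524  0.2032 0.0557] 290 293 301 306
0.056 3 [0.5184 0.1949 0.0563] [0.5228 0.2003 0.0581] 290 292 302 303
[0.52197099 0.19041319 0.045     ]
297 [188 190 191 190 187 165 164 165 163 159 163 163 162 162 162 164 161 154]
298 [189 188 191 189 160 166 165 161 163 161 164 160 163 161 162 163 161 162]
299 [187 188 183 159 169 166 163 161 164 163 164 163 163 161 161 164 162 161]
300 [192 186 161 168 167 164 165 164 165 165 163 166 163 162 162 160 162 162]
301 [181 160 172 166 164 163 164 150 132 114 122 155 167 164 161 161 163 164]
302 [157 172 169 163 163 161 148 110  80  58  73 145 164 162 163 164 163 162]
303 [172 169 162 163 158 159 117  76  53  42  49 118 150 157 159 163 163 162]
304 [168 163 155 139 157 139  87  56  51  46  63 154 147 126 136 150 159 162]
305 [159 138 151 17
[... 294 characters left out ...]
09 [179 180 115  71  65  60  54  52  56  55  57  62  77  76  92 162 224 220]
310 [195 150  76  64  68  60  58  55  53  54  55  75  87  87  73 118 216 235]
311 [170 114  61  62  68  67  63  57  51  58  60  87  92  83  68 101 212 234]
312 [145  88  59  63  70  69  66  62  61  64  65  77  86  79  67  99 212 235]
313 [143  92  58  64  67  70  68  69  63  67  69  67  71  71  70 153 221 224]
314 [144 106  65  63  56  66  68  68  70  71  67  62  58  67 104 201 233 225]
315 [144 134  96  64  58  61  63  62  67  61  63  57  55  87 187 231 233 210]
316 [140 143 136 110  79  63  62  61  58  58  58  61  76 127 219 237 212 174]
317 [129 139 144 138 129 109 104  89  82  81  96 117 125 144 214 211 175 159]
```

```bash
python3 -m jog '[0,0,0,0.0266,0.025,0,0.5, 0,0,0,0,0.0236,0,0.5, 0,0,0,0,0,0.03,0.5, 0,0,0,0,0,0.03,0.5, 0,0,0,0,0,0,0.5]'
python3 -m jog '[0,0,0,0,0,0.02,0.5, 0,0,0,0,0,0.01,0.5, 0,0,0,0,0,0.01,0.5, 0,0,0,0,0,0,0.5, 0,0,0,0,0,0,0.5]'
python3 cloud.py; python3 -c "
from h import *
to([.5225,.192,-.011],1.60)
p,d=camera('scene');cv2.imwrite('pics/s4.png',cv2.resize(p[265:345,250:350],(800,600),interpolation=cv2.INTER_CUBIC))"
```

```text
clock: 10.27
tcp_pos: [0.518, 0.1912, 0.0441]
orientation: [-3.13, 0.001, 1.601]
wrist_force: [-1.4, -0.4, -1.8]
grip_width: 0.0427
finger_force: 0.0
clock: 10.68
tcp_pos: [0.5228, 0.1919, 0.0104]
orientation: [-3.141, 0.0, 1.601]
wrist_force: [-0.3, -0.4, 0.4]
grip_width: 0.0423
finger_force: 0.0
-0.09 58 x -0.008 0.013 y -0.053 0.048 px 274 308 285 302
-0.075 60 x -0.014 0.011 y -0.036 0.035 px 280 303 287 305
-0.06 58 x -0.012 0.013 y -0.037 0.035 px 280 304 292 308
-0.045 30 x -0.028 0.013 y -0.052 0.021 px 285 313 296 308
-0.03 54 x -0.029 0.017 y -0.053 0.005 px 288 314 304 318
-0.015 115 x -0.029 0.03 y -0.069 0.032 px 286 318 299 328
pos [0.5235 0.1919 0.0111] rpy deg [ 1.7993e+02 -1.0000e-02  9.1760e+01] w 0.0427 clk 10.7333 F [ 0.1 -0.4  0.7] q6 0.1
tool shift mm [ 0.1 -1.  22.1]
turn deg [ 0.07 -0.01  0.08]
```

View pics/s4.png

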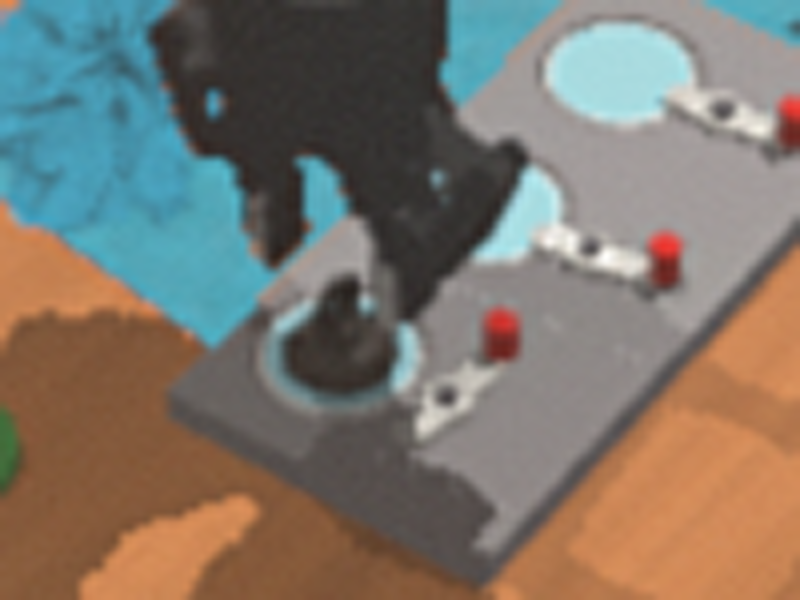

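The clip lies clear of the lens: its lever runs from (415,430) to the knob at (500,335). The fingers straddle the ring at crop (345,300), with tips at about (270,265) and (410,310), still above it. I go down 20 mm and grip.

```bash
python3 -m jog '[0,0,0,0,-0.001,0.008,0.5, 0,0,0,0,0,0.007,0.5, 0,0,0,0,0,0.005,0.5, 0,0,0,0,0,0,0.5, 0,0,0,0,0,0,0.5]' 30
python3 -m jog '[0,0,0,0,0,0,0.8, 0,0,0,0,0,0,0.8, 0,0,0,0,0,0,0.9, 0,0,0,0,0,0,1, 0,0,0,0,0,0,1]' 30
python3 -m jog '[0,0,0,0,0,0,1, 0,0,0,0,0,0,1, 0,0,0,0,0,0,1, 0,0,0,0,0,0,1, 0,0,0,0,0,0,1]'
```

```text
clock: 11.2
tcp_pos: [0.5213, 0.1917, -0.0106]
orientation: [-3.14, 0.0, 1.602]
wrist_force: [0.4, 0.8, -0.5]
grip_width: 0.0428
finger_force: 0.0
clock: 11.62
tcp_pos: [0.5237, 0.1921, -0.0083]
orientation: [3.138, -0.0, 1.602]
wrist_force: [0.4, 0.8, 5.8]
grip_width: 0.0056
finger_force: 53.7
clock: 12.03
tcp_pos: [0.5237, 0.1921, -0.0083]
orientation: [3.138, -0.0, 1.602]
wrist_force: [0.5, 0.5, 6.4]
grip_width: 0.0056
finger_force: 53.7
```

```bash
python3 -m jog '[0,0,0,0,0,-0.003,1, 0,0,0,0,0,-0.004,1, 0,0,0,0,0,-0.006,1, 0,0,0,0,0,-0.008,1, 0,0,0,0,0,-0.01,1]'
python3 -m jog '[0,0,0,0,0,-0.02,1, 0,0,0,0,0,-0.02,1, 0,0,0,0,0,-0.01,1, 0,0,0,0,0,0,1, 0,0,0,0,0,0,1]'
python3 -c "
from h import *
to([.4576,-.2339,.075],1.60)
p,d=camera('scene'); cv2.imwrite('pics/s5.png',cv2.resize(p[235:345,250:400],(800,587),interpolation=cv2.INTER_CUBIC))"
```

```text
clock: 12.45
tcp_pos: [0.5206, 0.1917, 0.0211]
orientation: [-3.139, 0.0, 1.602]
wrist_force: [-0.4, 0.1, -0.4]
grip_width: 0.0056
finger_force: 52.1
clock: 12.87
tcp_pos: [0.522, 0.1919, 0.0715]
orientation: [3.141, -0.0, 1.602]
wrist_force: [0.2, -0.2, -2.2]
grip_width: 0.0055
finger_force: 52.1
pos [0.522  0.1919 0.0715] rpy deg [179.96  -0.    91.76] w 0.0055 clk 12.8667 F [ 0.2 -0.2 -2.2] q6 0.1
tool shift mm [-423.6  -77.5   -3.6]
turn deg [ 0.04 -0.    0.09]
```

View pics/s5.png

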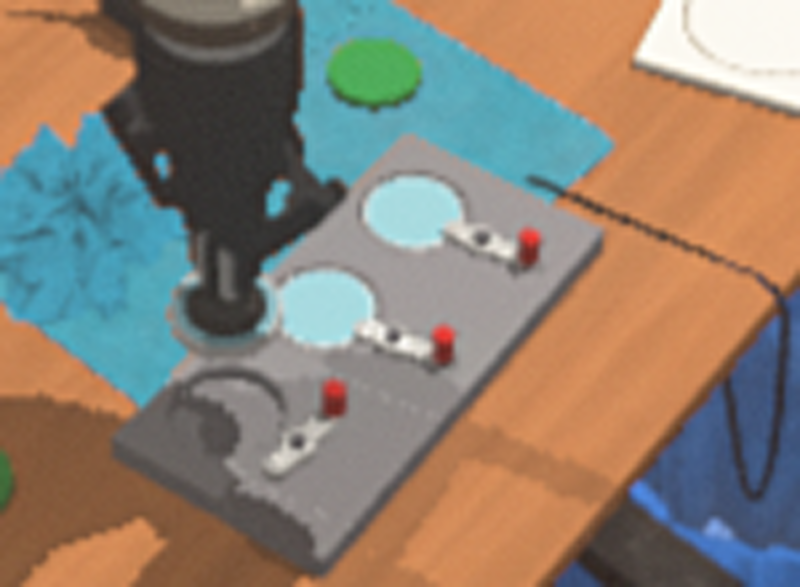

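The lens is out of its pocket, level, held at crop (225,300). The other two lenses and clips look untouched. I carry it to the plate.

```bash
python3 -m jog '[0,0,0,-0.012,-0.002,0,1, 0,0,0,-0.02,-0.004,0,1, 0,0,0,-0.03,-0.0055,0,1, 0,0,0,-0.03,-0.0055,0,1, 0,0,0,-0.03,-0.0055,0,1]'
python3 -m jog '[0,0,0,-0.03,-0.0055,0,1, 0,0,0,-0.03,-0.0055,0,1, 0,0,0,-0.03,-0.0055,0,1, 0,0,0,-0.03,-0.0055,0,1, 0,0,0,-0.03,-0.0055,0,1]'
python3 -m jog '[0,0,0,-0.03,-0.0055,0,1, 0,0,0,-0.03,-0.0055,0,1, 0,0,0,-0.03,-0.0055,0,1, 0,0,0,-0.028,-0.005,0,1, 0,0,0,-0.02,-0.004,0,1]'
python3 -m jog '[0,0,0,-0.012,-0.002,0,1, 0,0,0,0,0,0.01,1, 0,0,0,0,0,0.02,1, 0,0,0,0,0,0.01,1, 0,0,0,0,0,0,1]'
python3 -c "
from h import *
to([.4576,-.2339,-.0065],1.60)
print(trace('top','lens')[:0]); t,e=camera('top'); o=trace('top','lens')
print([(q['p'],np.round(q['extent'],1),at_z('top',q['extent'][:2],.05).round(4)) for q in o])"
```

```text
clock: 13.33
tcp_pos: [0.5014, 0.0675, 0.0697]
orientation: [-3.139, 0.0, 1.602]
wrist_force: [-0.1, 0.4, -1.0]
grip_width: 0.0055
finger_force: 52.1
clock: 13.75
tcp_pos: [0.4783, -0.0832, 0.0698]
orientation: [-3.139, -0.001, 1.601]
wrist_force: [1.2, -0.4, -1.4]
grip_width: 0.0053
finger_force: 52.1
clock: 14.17
tcp_pos: [0.4571, -0.2226, 0.0699]
orientation: [-3.14, -0.001, 1.6]
wrist_force: [0.3, -0.3, -0.9]
grip_width: 0.0059
finger_force: 52.1
clock: 14.58
tcp_pos: [0.4547, -0.2291, 0.0273]
orientation: [-3.136, -0.006, 1.603]
wrist_force: [-0.6, 0.5, -0.9]
grip_width: 0.0056
finger_force: 52.0
pos [ 0.4547 -0.2291  0.0273] rpy deg [-179.67   -0.32   91.82] w 0.0056 clk 14.5833 F [-0.6  0.5 -0.9] q6 -0.74
tool shift mm [-5.1  2.9 33.7]
turn deg [-0.33 -0.32  0.14]
[]
[]
```

```bash
python3 -m jog '[0,0,0,-0.004,0.002,0.01,1, 0,0,0,0,0,0.008,1, 0,0,0,0,0,0.005,1, 0,0,0,0,0,0,1, 0,0,0,0,0,0,1]'
python3 -c "
from h import *
to([.4576,-.2339,-.0065],1.60)
p,d=camera('scene'); t,e=camera('top'); cv2.imwrite('pics/b3.png',np.hstack([cv2.resize(p[210:280,355:425],(400,400)),cv2.resize(t[255:335,335:415],(400,400))]))"
```

```text
clock: 15.15
tcp_pos: [0.4593, -0.2359, 0.008]
orientation: [-3.141, -0.001, 1.602]
wrist_force: [0.3, 0.8, -1.1]
grip_width: 0.0053
finger_force: 52.0
pos [ 0.4593 -0.2359  0.008 ] rpy deg [-1.7997e+02 -3.0000e-02  9.1770e+01] w 0.0053 clk 15.15 F [ 0.3  0.8 -1.1] q6 -0.74
tool shift mm [ 2.1 -1.7 14.5]
turn deg [-0.03 -0.03  0.1 ]
```

View pics/b3.png

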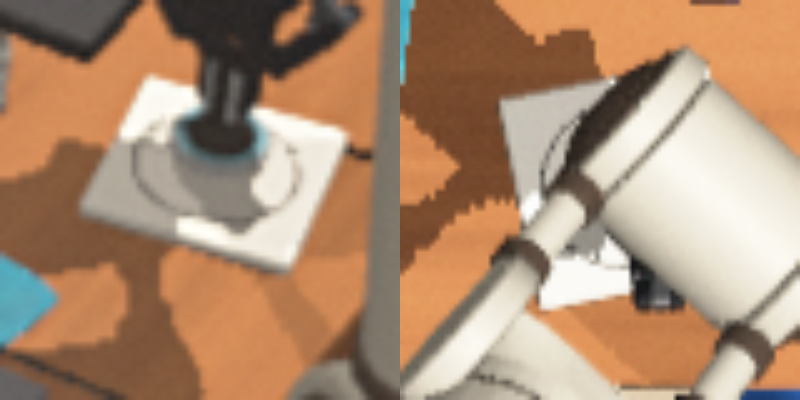

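The lens hangs about 15 mm above the plate, centred over the printed ring (ring centre near left-half pixel (215,165)). I lower it in small steps.

```bash
python3 -m jog '[0,0,0,0.002,-0.0015,0.005,1, 0,0,0,0,0,0.003,1, 0,0,0,0,0,0.003,1, 0,0,0,0,0,0,1, 0,0,0,0,0,0,1]'
python3 -m jog '[0,0,0,0,0,0.001,1, 0,0,0,0,0,0,1, 0,0,0,0,0,0,1, 0,0,0,0,0,0,1, 0,0,0,0,0,0,1]'
python3 -m jog '[0,0,0,0,0,0.001,1, 0,0,0,0,0,0,1, 0,0,0,0,0,0,1, 0,0,0,0,0,0,1, 0,0,0,0,0,0,1]'
```

```text
clock: 15.67
tcp_pos: [0.4577, -0.2342, -0.0032]
orientation: [-3.141, -0.0, 1.602]
wrist_force: [-0.3, -0.1, -0.6]
grip_width: 0.0054
finger_force: 52.1
clock: 16.08
tcp_pos: [0.4581, -0.2344, -0.0038]
orientation: [3.141, 0.0, 1.602]
wrist_force: [0.7, -0.5, -0.4]
grip_width: 0.0055
finger_force: 52.1
clock: 16.5
tcp_pos: [0.458, -0.2344, -0.0049]
orientation: [3.142, 0.0, 1.602]
wrist_force: [-0.1, -0.1, -1.9]
grip_width: 0.0054
finger_force: 52.1
```

```bash
python3 -m jog '[0,0,0,0,0,0.001,1, 0,0,0,0,0,0,1, 0,0,0,0,0,0,1, 0,0,0,0,0,0,1, 0,0,0,0,0,0,1]'
python3 -m jog '[0,0,0,0,0,0.001,1, 0,0,0,0,0,0,1, 0,0,0,0,0,0,1, 0,0,0,0,0,0,1, 0,0,0,0,0,0,1]'
```

```text
clock: 16.92
tcp_pos: [0.4582, -0.2345, -0.0053]
orientation: [3.141, 0.0, 1.602]
wrist_force: [-2.6, 0.9, 5.2]
grip_width: 0.0051
finger_force: 53.3
clock: 17.33
tcp_pos: [0.4582, -0.2345, -0.0053]
orientation: [-3.141, -0.0, 1.602]
wrist_force: [-4.4, 4.4, 13.8]
grip_width: 0.0055
finger_force: 55.0
```

The lens touches down. I ease off 1 mm, open, and withdraw.

```bash
python3 -m jog '[0,0,0,0,0,-0.001,1, 0,0,0,0,0,0,1, 0,0,0,0,0,0,0.9, 0,0,0,0,0,0,0.8, 0,0,0,0,0,0,0.6]'
python3 -m jog '[0,0,0,0,0,0,0.5, 0,0,0,0,0,0,0.5, 0,0,0,0,0,0,0.5, 0,0,0,0,0,-0.005,0.5, 0,0,0,0,0,-0.02,0.5]'
python3 -m jog '[0,0,0,0,0,-0.04,0.5, 0,0,0,0,0,-0.04,0.5, 0,0,0,0,0,-0.04,0.5, 0,0,0,0.04,0,0,0.5, 0,0,0,0.04,0,0,0.5]'
python3 -m jog '[0,0,0,0.04,0,0,0.5, 0,0,0,0.04,0,0,0.5, 0,0,0,0.04,0,0,0.5, 0,0,0,0,0,0,0.5, 0,0,0,0,0,0,0.5]'
python3 -c "
from h import *
p,d=camera('scene'); t,e=camera('top'); cv2.imwrite('pics/b4.png',np.hstack([cv2.resize(p[210:340,270:420],(400,347)),cv2.resize(t[235:335,295:410],(400,347))]))
print([(o['p'],at_z('top',o['location'],.01).round(4)) for o in spot_point('top','lens')],state()['tcp_pos'])
m=camera_model('top');g=t.max(2); k=np.zeros((480,640),np.uint8); k[270:320,350:405]=g[270:320,350:405]<90
n,l,s,c=cv2.connectedComponentsWithStats(k)
print([(c[i].round(1),s[i,4],at_z('top',c[i],.025).round(4)) for i in range(1,n) if s[i,4]>30])"
```

```text
clock: 17.75
tcp_pos: [0.458, -0.2344, -0.0061]
orientation: [3.141, 0.0, 1.602]
wrist_force: [-0.1, -0.3, -0.3]
grip_width: 0.0275
finger_force: 0.0
clock: 18.17
tcp_pos: [0.4555, -0.2324, 0.0166]
orientation: [-3.137, -0.005, 1.601]
wrist_force: [0.3, 0.8, 0.1]
grip_width: 0.043
finger_force: 0.0
clock: 18.58
tcp_pos: [0.4578, -0.1562, 0.1432]
orientation: [3.135, 0.005, 1.598]
wrist_force: [-0.1, 0.1, -0.5]
grip_width: 0.0427
finger_force: 0.0
clock: 19.0
tcp_pos: [0.4517, -0.0328, 0.1394]
orientation: [3.141, 0.0, 1.606]
wrist_force: [0.3, -0.0, 0.6]
grip_width: 0.0429
finger_force: 0.0
[(0.73, array([0.4954, 0.1024, 0.01  ])), (0.64, array([ 0.4584, -0.233 ,  0.01  ]))] [ 0.45208579 -0.0355256   0.139358  ]
[(array([380.2, 291.4]), np.int32(146), array([ 0.4584, -0.2344,  0.025 ]))]
```

View pics/b4.png

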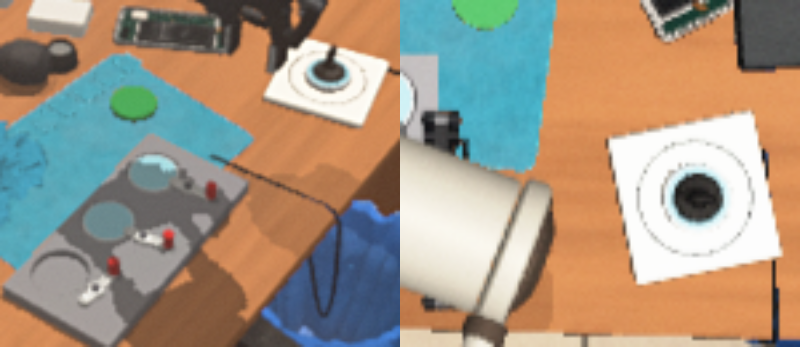

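The lens lies flat in the middle of the printed ring, at right-half pixel (697,197). The other two lenses and clips are unchanged, and the robot touches nothing.

```bash
python3 -c "
from bench import *
print(hand_in())"
```

```text
the job is handed in; nothing more can be done
None
```

The clip is swung open, the lens with the lifter lies flat and centred in the printed ring on the plate, the other two lenses and clips are as they were, and the job was handed in at about 19 s.

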